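Set out the glass bud vases on their stands

ROBOT

A 7-joint arm with a two-finger parallel gripper is mounted at the origin on the work surface. World frame = base frame: x ahead of the robot, y to its left, z up, the work surface at z = 0. Lengths are in m, angles in rad, forces in N, time in s.
With the tool pointing down it reaches from about 0.4 to 0.85 m from the base axis. Payload 10.4 kg.
Tool frame: the origin (TCP) lies at the very end of the fingers, on their centre line; the grasp point (between the pads) lies 19 mm behind it (r.pinch_z is the distance from the TCP to the grasp point, in m); z points along the fingers, y is the line along which they close (so a half turn about z gives the same grasp; the last joint's range is limited). The gripper opens to 87 mm and grips with 3 to 60 N. Pads are 19 mm wide; open, the fingers measure 117 mm over their backs; the gripper's body (75 mm by 190 mm) begins 51 mm behind the grasp point.
Start: joints at [-1.325, 0.332, -0.065, 1.46, 0.022, 1.35, -0.088], TCP at [0.166, 0.603, 0.223] pointing down, gripper open.
Joint ranges: [-2.6, 2.6], [-0.5, 2.12], [-1.47, 1.34], [0.16, 2.42], [-1.27, 4.41], [0.06, 2.06], [-2.6, 2.6]. Speed limits (rad/s): [2.22, 2.22, 2.79, 2.79, 3.14, 3.14, 3.14].

INTERFACE

Orientations are given as a unit quaternion [x, y, z, w].
In Python, from bench import r, camera gives the robot as it stands. The module is installed in compiled form; this text tells all that it offers.
- The arm moves only by the shell command python3 -m pendant 'ROWS' [FORCE]. ROWS is JSON, a list of rows, each an object with "dp": the shift along the tool's x, y, z as a fraction of full scale, a list of three; "rotation": the turn, a rotation vector about the tool's x, y, z as a fraction of full scale, a list of three; "jaw": the opening, from 0 (shut) to 1 (fully open). A call has 1 to 8 rows; each row is the pose to reach, as a shift and turn from the pose commanded when the call began, along the tool's axes at that moment, turning the shorter way round; what a row does not reach only later rows make up. Full scale, the value 1, is 0.15 m for a shift and 2 pi rad for a turn. A row lasts 1/8 s, in which the tool goes at most 62.5 mm and 10.7 degrees, less where a joint would pass 70% of its speed; a pose out of reach is approached as far as the arm can. A call with a number of a shift or a turn outside -1 to 1 is refused whole. A call with a gripper value outside its range is refused whole. The fingers move at their own pace and stop on an object; FORCE is the grip in N (left out, the last holds). Time passes only in rows, so rows that repeat a pose let the fingers close. It gives the time, the measured TCP pose, the force, the opening and the grip force at its end, in the units of the state.
- r.read_state(): the state, without advancing time (a new reading comes with each control period).
- camera(name): name is "side" or "top" or "wrist"; returns a dict with "image" (400x640x3 uint8, red, green, blue), "z_map" (400x640 float32, m along the optical axis (not along the pixel's ray), 0 where there is no reading), "mtx" (3x3 intrinsics, pixels), "distortion" ([k1, k2, p1, p2, k3] as OpenCV has them; the pictures are not rectified), "T" (4x4, takes a point from camera to world coordinates). Camera axes: x right, y down, z forward; pixel columns grow to the right and rows downward; lengths in m; the calibration is good to about 2 mm. A picture is of the moment at which its call begins.
- r.close_job(): hands the job in; it is judged then, once.
The state is a dict: "time": time; "joint_positions": joint angles; "joint_vel": joint speeds; "joint_torque": joint torques, N m; "ee_pos": TCP position; "eef_rot": TCP orientation; "ft_force": force on the tool from outside, world axes, zero at the start; "torque": the same for the moment, N m; "width": finger opening in m; "grip_force": force on a finger pad.
Only numpy, scipy, OpenCV 4.12 (cv2) and the standard library are available. Lean on these libraries where they do the work, as an engineer would, in place of code of your own. Each camera call takes 0.05 s, during which the arm holds its last target. There are 200 camera calls.

TASK

Put the four glass bud vases on the four round wooden display stands, each on the stand of its size: the largest vase on the largest stand, and so on down to the smallest on the smallest. They must all be left standing upright inside the rims; set them down gently, knock nothing over and never let one drop. Leave the glass toadstool and the shot glass where they are.

Things in the scene. Friction and masses are not known exactly. Their poses are not given: they have to be found in the camera images.
- vase_1: the largest of four bud vases, green glass, loose: round, flat foot 68 mm in diameter, straight-sided up to 25 mm, then a cone narrowing to a slim straight neck 24 mm in diameter that runs from 82 mm up to the top at 125 mm; it can be taken by the neck; about 170 g. Origin: centre of the foot's underside, z up along the vase.
- vase_2: the second largest of four bud vases, green glass, loose: round, flat foot 54 mm in diameter, straight-sided up to 19 mm, then a cone narrowing to a slim straight neck 22 mm in diameter that runs from 64 mm up to the top at 105 mm; it can be taken by the neck; about 120 g. Origin: centre of the foot's underside, z up along the vase.
- vase_3: the third largest of four bud vases, green glass, loose: round, flat foot 42 mm in diameter, straight-sided up to 14 mm, then a cone narrowing to a slim straight neck 20 mm in diameter that runs from 46 mm up to the top at 85 mm; it can be taken by the neck; about 75 g. Origin: centre of the foot's underside, z up along the vase.
- vase_4: the smallest of four bud vases, green glass, loose: round, flat foot 30 mm in diameter, straight-sided up to 8 mm, then a cone narrowing to a slim straight neck 18 mm in diameter that runs from 28 mm up to the top at 66 mm; it can be taken by the neck; about 40 g. Origin: centre of the foot's underside, z up along the vase.
- stand_1: the largest of four round pale wooden display stands, fixed to the bench: a shallow dish 92 mm across, 13 mm high, with a 4 mm wide rim standing 5 mm above its flat floor, which is 84 mm across and 8 mm above the bench (16 mm wider than the foot of its vase). Origin: centre of the underside, z up.
- stand_2: the second largest of four round pale wooden display stands, fixed to the bench: a shallow dish 78 mm across, 13 mm high, with a 4 mm wide rim standing 5 mm above its flat floor, which is 70 mm across and 8 mm above the bench (16 mm wider than the foot of its vase). Origin: centre of the underside, z up.
- stand_3: the third largest of four round pale wooden display stands, fixed to the bench: a shallow dish 66 mm across, 13 mm high, with a 4 mm wide rim standing 5 mm above its flat floor, which is 58 mm across and 8 mm above the bench (16 mm wider than the foot of its vase). Origin: centre of the underside, z up.
- stand_4: the smallest of four round pale wooden display stands, fixed to the bench: a shallow dish 54 mm across, 13 mm high, with a 4 mm wide rim standing 5 mm above its flat floor, which is 46 mm across and 8 mm above the bench (16 mm wider than the foot of its vase). Origin: centre of the underside, z up.
- toadstool: a green glass toadstool, loose, not to be moved: 70 mm high, foot 44 mm across, stem 22 mm, cap 58 mm across at 47 mm height. Origin: centre of the underside, z up.
- shot_glass: a plain green shot glass without a neck, open at the top, loose, not to be moved: 60 mm high, 48 mm across the rim. Origin: centre of the underside, z up. (Between the ten listed pieces lie only low steel pieces, a square block 16 mm high and a paddle 12 mm high; the taller bench equipment stands outside them, along the far edge and at the left and right ends of the bench.)
Not all that is in view belongs to the job. What is shaped like the vase_1 but orange is not meant. Leave any purple look-alike of the vase_2 alone.

How it is judged:
By the outcome, as a careful person would: the job done as asked, in the order asked, and still so for the second after the job is handed in, with the robot touching nothing.
It also fails if it takes over 120 s, if anything falls off the work surface, if the arm or the gripper's body presses on something with over 40 N, if the wrist force passes 120 N, or if a joint passes its speed limit or range.

## Working session

There is one attempt and no reset: what is moved stays moved. The work goes in short steps, Python scripts to look and compute and a shell command to move; the robot and the scene stay as the last step left them, time stands still between calls to the robot, and variables do not carry over. Pictures are saved under pics/ and viewed, at most 14 in all, crops included, and the job is handed in when it is done.

```bash
mkdir -p pics
cat > h.py <<'E'
import numpy as np, cv2
from bench import r, camera
def cap(n,f):
    c=camera(n); cv2.imwrite(f'pics/{f}.png',c['image'][:,:,::-1]); np.savez(f'{f}.npz',**c); return c
def cloud(c):
    h,w=c['z_map'].shape; u,v=np.meshgrid(np.arange(w),np.arange(h))
    p=cv2.undistortPoints(np.stack([u,v],-1).reshape(-1,1,2).astype(float),c['mtx'],c['distortion']).reshape(h,w,2)
    z=c['z_map'].astype(float); P=np.dstack([p[...,0]*z,p[...,1]*z,z,np.ones_like(z)])@c['T'].T
    P=P[...,:3]; P[z==0]=np.nan; return P
def onplane(c,u,v,z):
    p=cv2.undistortPoints(np.array([[[u,v]]],float),c['mtx'],c['distortion'])[0,0]
    d=c['T'][:3,:3]@[p[0],p[1],1]; o=c['T'][:3,3]; return o+d*(z-o[2])/d[2]
E
python3 - <<'E'
from h import *
for n in('top','side'):
    c=cap(n,n+'0'); print(n,c['T'].round(3),c['mtx'].round(1))
s=r.read_state(); print(s)
E
```

```text
top [[-0.029 -0.99   0.138  0.424]
 [-0.999  0.033  0.024 -0.053]
 [-0.028 -0.137 -0.99   0.93 ]
 [ 0.     0.     0.     1.   ]] [[450.4   0.  322.4]
 [  0.  450.4 203.1]
 [  0.    0.    1. ]]
side [[-0.994 -0.085  0.064  0.512]
 [-0.105  0.698 -0.708  0.466]
 [ 0.016 -0.711 -0.703  0.557]
 [ 0.     0.     0.     1.   ]] [[370.2   0.  318. ]
 [  0.  370.2 191. ]
 [  0.    0.    1. ]]
{'time': 0.1, 'joint_positions': array([-1.32458381,  0.33276116, -0.06472924,  1.46087857,  0.02155155,
        1.34992845, -0.08849367]), 'joint_vel': array([ 0.00138179, -0.00185766, -0.00102349, -0.00237516, -0.00044183,
        0.00123407,  0.00014284]), 'joint_torque': array([ 1.14459199e-03, -6.24555087e+01,  2.44743837e-02, -3.90711021e+01,
       -6.13647443e-02,  3.65679734e-02,  5.28902558e-05]), 'ee_pos': array([0.16586606, 0.60220759, 0.2218531 ]), 'eef_rot': array([ 1.33980619e-01,  9.90983745e-01, -6.36023385e-04, -8.37618181e-05]), 'ft_force': array([-0.93432703, -0.11845041,  0.13851714]), 'torque': array([ 0.0103333 , -0.03892936,  0.03220611]), 'grip_force': 0.0, 'width': 0.08674336291089262}
```

View pics/top0.png

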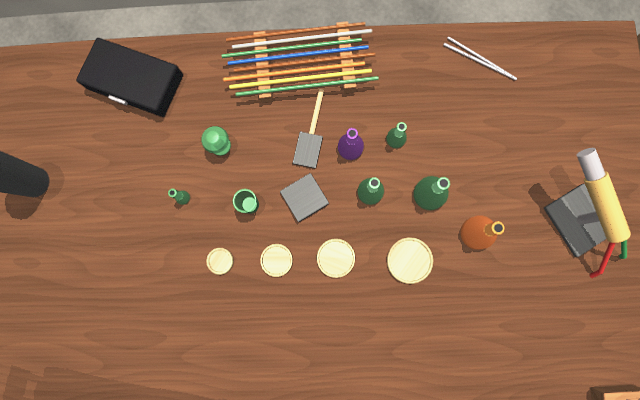

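View pics/side0.png

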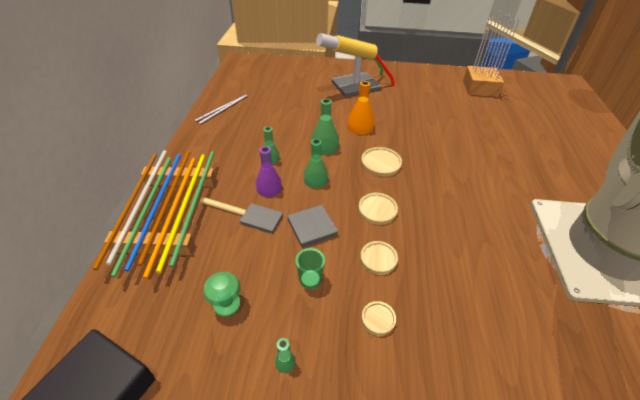

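The top view shows vase_1 at about (431,193), vase_2 at (371,190), vase_3 at (397,137), vase_4 at (180,197), and stands 4 to 1 at (220,261), (276,260), (336,258), (410,261). Purple and orange are decoys. The side view shows the same pieces, all standing upright. Next I enlarge the necks.

Run:
```python
from h import *
t=dict(np.load('top0.npz')); s=dict(np.load('side0.npz'))
def tile(c,x,y): return cv2.resize(c['image'][y:y+50,x:x+40,::-1],(200,250),interpolation=cv2.INTER_CUBIC)
T=[(418,170),(355,170),(380,115),(162,175)]; S=[(306,95),(297,135),(249,122),(265,333)]
im=np.vstack([np.hstack([tile(t,*p) for p in T]),np.hstack([tile(s,*p) for p in S])])
for i in range(0,800,50): cv2.line(im,(i,0),(i,4),(255,255,255),1); cv2.line(im,(i,250),(i,254),(255,255,255),1)
for i in range(0,500,50): cv2.line(im,(0,i),(6,i),(255,255,255),1)
cv2.imwrite('pics/tiles.png',im)
b=t['image'].astype(int); m=((b[...,0]>190)&(b[...,1]>165)&(b[...,2]>110)).astype(np.uint8); m[:230]=0; m[300:]=0;m[:,:190]=0;m[:,450:]=0
m=cv2.morphologyEx(m,cv2.MORPH_CLOSE,np.ones((7,7)))
n,l,st,ce=cv2.connectedComponentsWithStats(m)
P=cloud(t)
for i in range(1,n):
    if st[i,4]>200:
        cs=cv2.findContours((l==i).astype(np.uint8),0,1)[0][0]; e=cv2.fitEllipse(cs)
        print(e,onplane(t,*e[0],.013).round(4),np.nanmedian(P[l==i],0).round(4))
```

```text
((335.494873046875, 257.7611083984375), (37.33721160888672, 38.131622314453125), 172.2305450439453) [ 0.439  -0.0547  0.013 ] [ 0.4391 -0.0547  0.0083]
((409.9221496582031, 260.0860595703125), (44.517662048339844, 45.140037536621094), 145.09353637695312) [ 0.4296 -0.2045  0.013 ] [ 0.4296 -0.2053  0.0086]
((275.8311462402344, 259.80096435546875), (31.122255325317383, 32.173404693603516), 8.144777297973633) [0.4384 0.0663 0.013 ] [0.4384 0.0668 0.0084]
((219.03753662109375, 260.5202331542969), (25.04768943786621, 25.57762336730957), 19.043750762939453) [0.4401 0.1828 0.013 ] [0.4398 0.184  0.0085]
```

View pics/tiles.png

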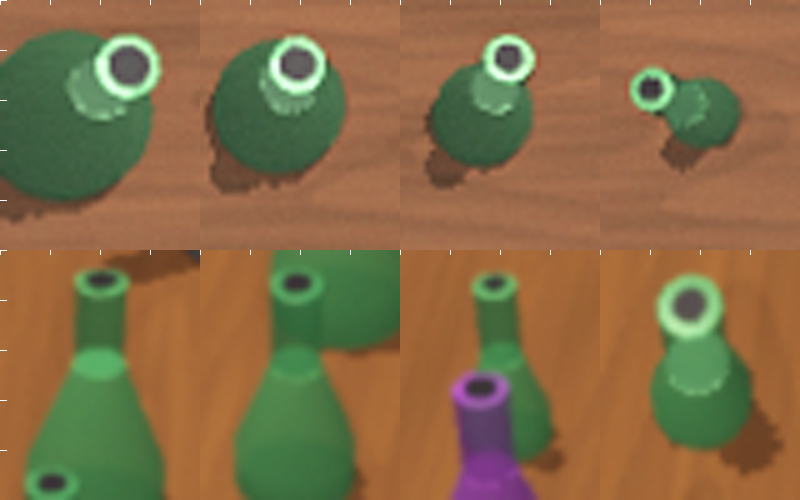

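Rim centres read off the tiles. Top camera: v1 (443.2,183.0), v2 (374.0,182.8), v3 (401.2,126.4), v4 (172.0,192.6). Side camera: v1 (325.8,100.8), v2 (316.0,141.4), v3 (267.4,128.6), v4 (282.6,343.8).

Run:
```python
from h import *
t=dict(np.load('top0.npz')); s=dict(np.load('side0.npz'))
A=[(443.2,183.),(374.,182.8),(401.2,126.4),(172.,192.6)];B=[(325.8,100.8),(316.,141.4),(267.4,128.6),(282.6,343.8)]
for a,b,h in zip(A,B,[.125,.105,.085,.066]): print(onplane(t,*a,h).round(4),onplane(s,*b,h).round(4))
print('purple',onplane(t,351,133,.105),'orange',onplane(t,498,228,.125),'shot',onplane(t,245,199,.06),'toad',onplane(t,215,137,.07))
for p in [(220,320),(277,259),(336,258),(410,261)]: pass
from scipy.spatial.transform import Rotation as R
q=r.read_state(); print(R.from_quat(q['eef_rot']).as_matrix().round(3))
```

```text
[ 0.5652 -0.2539  0.125 ] [ 0.5636 -0.2539  0.125 ]
[ 0.5734 -0.1306  0.105 ] [ 0.5716 -0.1303  0.105 ]
[ 0.6862 -0.1903  0.085 ] [ 0.6846 -0.1893  0.085 ]
[0.5747 0.2636 0.066 ] [0.5726 0.2655 0.066 ]
purple [ 0.67036899 -0.09167514  0.105     ] orange [ 0.48037968 -0.34683232  0.125     ] shot [0.55794922 0.11918591 0.06      ] toad [0.68326225 0.17699401 0.07      ]
[[-0.964  0.266 -0.   ]
 [ 0.266  0.964 -0.001]
 [-0.    -0.001 -1.   ]]
```

```bash
python3 -m pendant '[{"dp":[-1,-0.7,0],"rotation":[0,0,-0.0428],"jaw":1},{"dp":[-1,-0.7,0],"rotation":[0,0,-0.0428],"jaw":1},{"dp":[-1,-0.7,0],"rotation":[0,0,-0.0428],"jaw":1},{"dp":[-1,-0.7,0],"rotation":[0,0,-0.0428],"jaw":1},{"dp":[-1,-0.7,0],"rotation":[0,0,-0.0428],"jaw":1},{"dp":[-1,-0.7,0],"rotation":[0,0,-0.0428],"jaw":1}]' 20
```

```text
time: 0.85
ee_pos: [0.2814, 0.4625, 0.2223]
eef_rot: [-0.001, 1.0, -0.0, -0.0]
ft_force: [-0.4, 0.3, 0.2]
width: 0.0871
grip_force: 0.0
```

```bash
M='x'; python3 -m pendant '[{"dp":[-1,-1,0],"rotation":[0,0,0],"jaw":1},{"dp":[-1,-1,0],"rotation":[0,0,0],"jaw":1},{"dp":[-1,-1,0],"rotation":[0,0,0],"jaw":1},{"dp":[-1,-1,0],"rotation":[0,0,0],"jaw":1},{"dp":[-1,-1,0],"rotation":[0,0,0],"jaw":1}]'
python3 -m pendant '[{"dp":[-0.9,-1,0],"rotation":[0,0,0],"jaw":1},{"dp":[-0.9,-1,0],"rotation":[0,0,0],"jaw":1},{"dp":[-0.9,-1,0],"rotation":[0,0,0],"jaw":1},{"dp":[-0.9,-1,0],"rotation":[0,0,0],"jaw":1},{"dp":[-0.9,-1,0],"rotation":[0,0,0],"jaw":1}]'
python3 -m pendant '[{"dp":[0,-1,0],"rotation":[0,0,0],"jaw":0.8},{"dp":[0,-1,0],"rotation":[0,0,0],"jaw":0.8},{"dp":[0,-1,0],"rotation":[0,0,0],"jaw":0.8},{"dp":[0,-1,0],"rotation":[0,0,0],"jaw":0.8},{"dp":[0,-1,0],"rotation":[0,0,0],"jaw":0.8}]'
python3 -m pendant '[{"dp":[0,-1,0],"rotation":[0,0,0],"jaw":0.8},{"dp":[0,-1,0],"rotation":[0,0,0],"jaw":0.8},{"dp":[0,-1,0],"rotation":[0,0,0],"jaw":0.8},{"dp":[0,-1,0],"rotation":[0,0,0],"jaw":0.8},{"dp":[0,-1,0],"rotation":[0,0,0],"jaw":0.8},{"dp":[0,-1,0],"rotation":[0,0,0],"jaw":0.8}]'
```

```text
time: 1.48
ee_pos: [0.4336, 0.3108, 0.2223]
eef_rot: [0.001, 1.0, -0.0, 0.0]
ft_force: [-0.7, 1.0, -1.3]
width: 0.0873
grip_force: 0.0
time: 2.1
ee_pos: [0.5674, 0.163, 0.2221]
eef_rot: [-0.001, 1.0, 0.0, -0.0]
ft_force: [-0.6, 0.8, -0.2]
width: 0.0872
grip_force: 0.0
time: 2.72
ee_pos: [0.5675, 0.015, 0.2224]
eef_rot: [-0.002, 1.0, 0.001, -0.0]
ft_force: [-0.1, 0.4, -0.7]
width: 0.0698
grip_force: 0.0
time: 3.48
ee_pos: [0.5682, -0.1361, 0.2224]
eef_rot: [-0.002, 1.0, 0.0, -0.0]
ft_force: [-0.2, -0.1, 0.7]
width: 0.07
grip_force: 0.0
```

```bash
python3 -m pendant '[{"dp":[0.02,-0.785,0],"rotation":[0,0,0],"jaw":0.8},{"dp":[0.02,-0.785,0],"rotation":[0,0,0],"jaw":0.8},{"dp":[0.02,-0.785,0],"rotation":[0,0,0],"jaw":0.8},{"dp":[0.02,-0.785,0],"rotation":[0,0,0],"jaw":0.8},{"dp":[0.02,-0.785,0],"rotation":[0,0,0],"jaw":0.8},{"dp":[0.02,-0.785,0],"rotation":[0,0,0],"jaw":0.8}]'
python3 - <<'E'
from h import *
c=cap('wrist','w1'); print(c['T'].round(3)); p=r.read_state()['ee_pos'];print(p)
# project TCP axis points and expected neck
Ti=np.linalg.inv(c['T'])
for q in ([*p],[p[0],p[1],.125],[.5645,-.254,.125]):
    X=(Ti@[*q,1])[:3]; print(cv2.projectPoints(X[None],np.zeros(3),np.zeros(3),c['mtx'],c['distortion'])[0].ravel().round(1))
E
```

```text
time: 4.22
ee_pos: [0.5653, -0.2548, 0.2226]
eef_rot: [-0.001, 1.0, 0.0, 0.0]
ft_force: [0.4, -0.6, -0.2]
width: 0.0694
grip_force: 0.0
[[-0.003  0.953  0.302  0.482]
 [ 1.     0.003  0.001 -0.254]
 [ 0.     0.302 -0.953  0.385]
 [ 0.     0.     0.     1.   ]]
[ 0.56514704 -0.2550742   0.22256654]
[315.4 247.2]
[315.9 198.2]
[317.1 197.6]
```

View pics/w1.png

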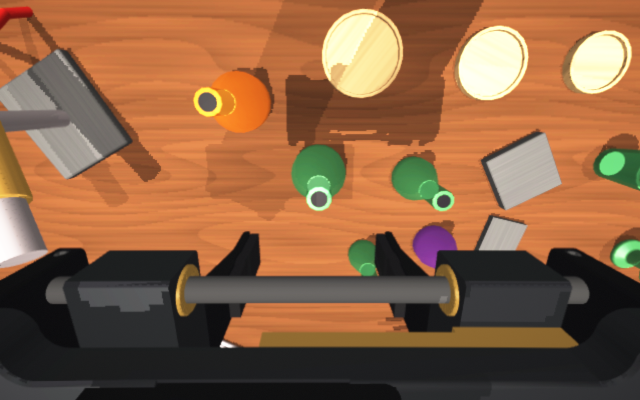

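The wrist view shows the vase_1 rim at (318.5,199) against a predicted (317,198), so it agrees to about 1 mm. I go down, grip and lift.

```bash
python3 -m pendant '[{"dp":[0,0,0.3],"rotation":[0,0,0],"jaw":0.8},{"dp":[0,0,0.6],"rotation":[0,0,0],"jaw":0.8},{"dp":[0,0,0.75],"rotation":[0,0,0],"jaw":0.8},{"dp":[0,0,0.9],"rotation":[0,0,0],"jaw":0.8},{"dp":[0,0,0.9],"rotation":[0,0,0],"jaw":0.8}]' 20
python3 -m pendant '[{"dp":[0,0,0],"rotation":[0,0,0],"jaw":0.4},{"dp":[0,0,0],"rotation":[0,0,0],"jaw":0.33},{"dp":[0,0,0],"rotation":[0,0,0],"jaw":0.28},{"dp":[0,0,0],"rotation":[0,0,0],"jaw":0.2},{"dp":[0,0,0],"rotation":[0,0,0],"jaw":0.1},{"dp":[0,0,0],"rotation":[0,0,0],"jaw":0},{"dp":[0,0,0],"rotation":[0,0,0],"jaw":0},{"dp":[0,0,0],"rotation":[0,0,0],"jaw":0}]' 20
```

```text
time: 4.9
ee_pos: [0.5639, -0.2553, 0.0861]
eef_rot: [-0.0, 1.0, 0.001, -0.001]
ft_force: [0.1, 0.2, 1.1]
width: 0.0699
grip_force: 0.0
time: 5.9
ee_pos: [0.5646, -0.2562, 0.0873]
eef_rot: [-0.0, 1.0, 0.0, -0.0]
ft_force: [-0.9, -0.6, -2.0]
width: 0.0235
grip_force: 19.9
```

```bash
python3 -m pendant '[{"dp":[0,0,-0.05],"rotation":[0,0,0],"jaw":0},{"dp":[0,0,-0.2],"rotation":[0,0,0],"jaw":0},{"dp":[0,0,-0.35],"rotation":[0,0,0],"jaw":0},{"dp":[0,0,-0.35],"rotation":[0,0,0],"jaw":0},{"dp":[0.2,0.07,-0.35],"rotation":[0,0,0],"jaw":0},{"dp":[0.45,0.17,-0.35],"rotation":[0,0,0],"jaw":0},{"dp":[0.7,0.26,-0.35],"rotation":[0,0,0],"jaw":0},{"dp":[0.9,0.335,-0.35],"rotation":[0,0,0],"jaw":0}]'
python3 -m pendant '[{"dp":[0,0,0],"rotation":[0,0,0],"jaw":0},{"dp":[0,0,0],"rotation":[0,0,0],"jaw":0}]'
python3 - <<'E'
from h import *
cap('side','s1')
E
```

```text
time: 6.9
ee_pos: [0.428, -0.2052, 0.139]
eef_rot: [-0.0, 1.0, 0.0, -0.001]
ft_force: [-0.5, -1.0, -1.6]
width: 0.0234
grip_force: 20.0
time: 7.15
ee_pos: [0.4302, -0.2059, 0.1399]
eef_rot: [-0.0, 1.0, 0.0, 0.0]
ft_force: [-0.2, 0.4, -2.0]
width: 0.0235
grip_force: 20.0
```

View pics/s1.png

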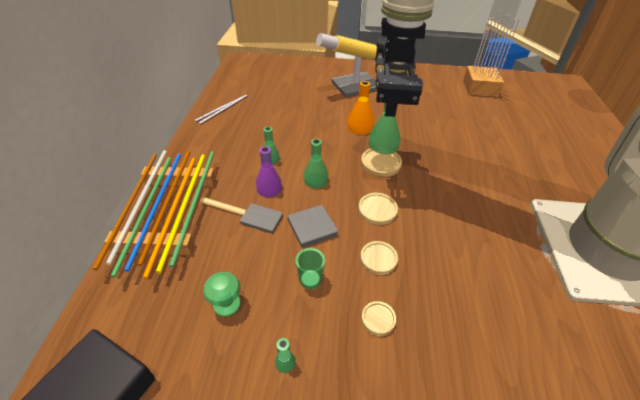

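The side view shows vase_1 held upright over stand_1 at (380,160). I lower it.

```bash
python3 -m pendant '[{"dp":[0,0,0.12],"rotation":[0,0,0],"jaw":0},{"dp":[0,0,0.2],"rotation":[0,0,0],"jaw":0},{"dp":[0,0,0.25],"rotation":[0,0,0],"jaw":0},{"dp":[0,0,0.27],"rotation":[0,0,0],"jaw":0},{"dp":[0,0,0.28],"rotation":[0,0,0],"jaw":0},{"dp":[0,0,0.29],"rotation":[0,0,0],"jaw":0},{"dp":[0,0,0.295],"rotation":[0,0,0],"jaw":0},{"dp":[0,0,0.295],"rotation":[0,0,0],"jaw":0}]'
python3 -m pendant '[{"dp":[0,0,0.005],"rotation":[0,0,0],"jaw":0},{"dp":[0,0,0.005],"rotation":[0,0,0],"jaw":0}]'
```

```text
time: 8.2
ee_pos: [0.4298, -0.206, 0.0959]
eef_rot: [-0.0, 1.0, 0.0, 0.0]
ft_force: [0.0, 0.6, -2.0]
width: 0.0233
grip_force: 20.0
time: 8.45
ee_pos: [0.4298, -0.2059, 0.0951]
eef_rot: [-0.0, 1.0, 0.0, 0.0]
ft_force: [-0.4, -0.2, -1.8]
width: 0.0233
grip_force: 20.0
```

```bash
python3 -m pendant '[{"dp":[0,0,0.004],"rotation":[0,0,0],"jaw":0},{"dp":[0,0,0.004],"rotation":[0,0,0],"jaw":0}]' | grep -E 'pos|ft'
python3 -m pendant '[{"dp":[0,0,0.004],"rotation":[0,0,0],"jaw":0},{"dp":[0,0,0.004],"rotation":[0,0,0],"jaw":0}]'| grep -E 'pos|ft'
```

```text
ee_pos: [0.4301, -0.206, 0.095]
ft_force: [-2.5, 1.0, 4.7]
ee_pos: [0.4303, -0.206, 0.095]
ft_force: [-3.3, 2.7, 12.1]
```

```bash
python3 -m pendant '[{"dp":[0,0,-0.004],"rotation":[0,0,0],"jaw":0},{"dp":[0,0,-0.004],"rotation":[0,0,0],"jaw":0.3},{"dp":[0,0,-0.004],"rotation":[0,0,0],"jaw":0.33},{"dp":[0,0,-0.004],"rotation":[0,0,0],"jaw":0.4},{"dp":[0,0,-0.004],"rotation":[0,0,0],"jaw":0.6},{"dp":[0,0,-0.004],"rotation":[0,0,0],"jaw":0.7},{"dp":[0,0,-0.004],"rotation":[0,0,0],"jaw":0.7}]'
python3 -m pendant '[{"dp":[0,0,-0.2],"rotation":[0,0,0],"jaw":0.7},{"dp":[0,0,-0.5],"rotation":[0,0,0],"jaw":0.7},{"dp":[0,0,-0.8],"rotation":[0,0,0],"jaw":0.7},{"dp":[0,0,-0.8],"rotation":[0,0,0],"jaw":0.7},{"dp":[-0.96,0.5,-0.8],"rotation":[0,0,0],"jaw":0.7},{"dp":[-0.96,0.5,-0.8],"rotation":[0,0,0],"jaw":0.7},{"dp":[-0.96,0.5,-0.8],"rotation":[0,0,0],"jaw":0.7},{"dp":[-0.96,0.5,-0.8],"rotation":[0,0,0],"jaw":0.7}]'
python3 -m pendant '[{"dp":[0,0,0],"rotation":[0,0,0],"jaw":0.7},{"dp":[0,0,0],"rotation":[0,0,0],"jaw":0.7}]'
python3 - <<'E'
from h import *
cap('side','s2')
E
```

```text
time: 9.82
ee_pos: [0.4298, -0.206, 0.0944]
eef_rot: [-0.0, 1.0, 0.0, 0.0]
ft_force: [0.3, 1.0, 0.5]
width: 0.0557
grip_force: 0.0
time: 10.82
ee_pos: [0.5752, -0.1284, 0.2123]
eef_rot: [-0.002, 1.0, -0.0, -0.001]
ft_force: [-0.8, -0.8, 0.7]
width: 0.0609
grip_force: 0.0
time: 11.08
ee_pos: [0.573, -0.1319, 0.2144]
eef_rot: [0.001, 1.0, 0.0, -0.0]
ft_force: [-0.1, -0.2, -0.3]
width: 0.0603
grip_force: 0.0
```

View pics/s2.png

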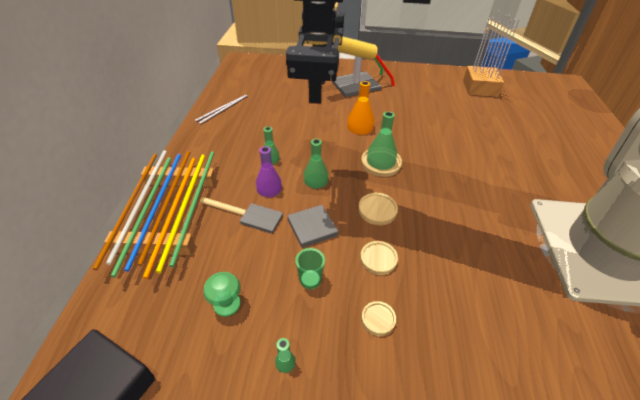

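The side view shows vase_1 standing in stand_1 at (382,150), nothing else moved. Next is vase_2.

```bash
python3 -m pendant '[{"dp":[0,0,0.35],"rotation":[0,0,0],"jaw":0.7},{"dp":[0,0,0.65],"rotation":[0,0,0],"jaw":0.7},{"dp":[0,0,0.85],"rotation":[0,0,0],"jaw":0.7},{"dp":[0,0,0.98],"rotation":[0,0,0],"jaw":0.7},{"dp":[0,0,0.98],"rotation":[0,0,0],"jaw":0.7}]' 15
python3 -m pendant '[{"dp":[0,0,0],"rotation":[0,0,0],"jaw":0.4},{"dp":[0,0,0],"rotation":[0,0,0],"jaw":0.33},{"dp":[0,0,0],"rotation":[0,0,0],"jaw":0.28},{"dp":[0,0,0],"rotation":[0,0,0],"jaw":0.2},{"dp":[0,0,0],"rotation":[0,0,0],"jaw":0.1},{"dp":[0,0,0],"rotation":[0,0,0],"jaw":0},{"dp":[0,0,0],"rotation":[0,0,0],"jaw":0},{"dp":[0,0,0],"rotation":[0,0,0],"jaw":0}]' 15
```

```text
time: 11.75
ee_pos: [0.573, -0.1311, 0.0668]
eef_rot: [0.0, 1.0, 0.0, -0.001]
ft_force: [0.3, 0.2, -0.1]
width: 0.0609
grip_force: 0.0
time: 12.75
ee_pos: [0.5738, -0.1309, 0.0675]
eef_rot: [-0.0, 1.0, 0.0, 0.0]
ft_force: [-0.8, 0.5, 0.4]
width: 0.0216
grip_force: 15.1
```

```bash
python3 -m pendant '[{"dp":[0,0,-0.05],"rotation":[0,0,0],"jaw":0},{"dp":[0,0,-0.2],"rotation":[0,0,0],"jaw":0},{"dp":[0,0,-0.35],"rotation":[0,0,0],"jaw":0},{"dp":[0,0,-0.35],"rotation":[0,0,0],"jaw":0},{"dp":[0.2,0.11,-0.35],"rotation":[0,0,0],"jaw":0},{"dp":[0.45,0.25,-0.35],"rotation":[0,0,0],"jaw":0},{"dp":[0.7,0.4,-0.35],"rotation":[0,0,0],"jaw":0},{"dp":[0.895,0.51,-0.35],"rotation":[0,0,0],"jaw":0}]'
python3 -m pendant '[{"dp":[0,0,0],"rotation":[0,0,0],"jaw":0},{"dp":[0,0,0.12],"rotation":[0,0,0],"jaw":0},{"dp":[0,0,0.2],"rotation":[0,0,0],"jaw":0},{"dp":[0,0,0.25],"rotation":[0,0,0],"jaw":0},{"dp":[0,0,0.27],"rotation":[0,0,0],"jaw":0},{"dp":[0,0,0.28],"rotation":[0,0,0],"jaw":0},{"dp":[0,0,0.29],"rotation":[0,0,0],"jaw":0},{"dp":[0,0,0.29],"rotation":[0,0,0],"jaw":0}]'
python3 -m pendant '[{"dp":[0,0,0.006],"rotation":[0,0,0],"jaw":0},{"dp":[0,0,0.006],"rotation":[0,0,0],"jaw":0}]' | grep -E 'pos|ft'
```

```text
time: 13.75
ee_pos: [0.4376, -0.0535, 0.119]
eef_rot: [-0.0, 1.0, 0.0, -0.001]
ft_force: [0.3, -0.5, -0.9]
width: 0.0216
grip_force: 15.1
time: 14.75
ee_pos: [0.4396, -0.0544, 0.0766]
eef_rot: [-0.0, 1.0, 0.0, 0.0]
ft_force: [-0.5, 0.1, -0.5]
width: 0.0218
grip_force: 15.1
ee_pos: [0.4395, -0.0544, 0.0756]
ft_force: [-0.3, 0.1, -0.9]
```

```bash
python3 -m pendant '[{"dp":[0,0,0.004],"rotation":[0,0,0],"jaw":0},{"dp":[0,0,0.004],"rotation":[0,0,0],"jaw":0}]' | grep -E 'pos|ft'
```

```text
ee_pos: [0.4398, -0.0544, 0.0753]
ft_force: [-1.3, 0.3, 5.1]
```

```bash
python3 -m pendant '[{"dp":[0,0,-0.002],"rotation":[0,0,0],"jaw":0},{"dp":[0,0,-0.002],"rotation":[0,0,0],"jaw":0.28},{"dp":[0,0,-0.002],"rotation":[0,0,0],"jaw":0.32},{"dp":[0,0,-0.002],"rotation":[0,0,0],"jaw":0.4},{"dp":[0,0,-0.002],"rotation":[0,0,0],"jaw":0.6},{"dp":[0,0,-0.002],"rotation":[0,0,0],"jaw":0.7},{"dp":[0,0,-0.002],"rotation":[0,0,0],"jaw":0.7}]'
python3 -m pendant '[{"dp":[0,0,-0.2],"rotation":[0,0,0],"jaw":0.7},{"dp":[0,0,-0.5],"rotation":[0,0,0],"jaw":0.7},{"dp":[0,0,-0.8],"rotation":[0,0,0],"jaw":0.7},{"dp":[0,0,-0.8],"rotation":[0,0,0],"jaw":0.7},{"dp":[-0.8,-0.45,-0.8],"rotation":[0,0,0],"jaw":0.7},{"dp":[-0.8,-0.45,-0.8],"rotation":[0,0,0],"jaw":0.7},{"dp":[-0.8,-0.45,-0.8],"rotation":[0,0,0],"jaw":0.7},{"dp":[-0.8,-0.45,-0.8],"rotation":[0,0,0],"jaw":0.7}]'
python3 -m pendant '[{"dp":[-0.84,-0.455,0],"rotation":[0,0,0],"jaw":0.7},{"dp":[-0.84,-0.455,0],"rotation":[0,0,0],"jaw":0.7},{"dp":[-0.84,-0.455,0],"rotation":[0,0,0],"jaw":0.7},{"dp":[-0.84,-0.455,0],"rotation":[0,0,0],"jaw":0.7},{"dp":[-0.84,-0.455,0],"rotation":[0,0,0],"jaw":0.7}]'
python3 - <<'E'
from h import *
c=cap('wrist','w3'); p=r.read_state()['ee_pos'];print(p)
Ti=np.linalg.inv(c['T'])
for q in ([p[0],p[1],.085],[.6855,-.19,.085]):
    X=(Ti@[*q,1])[:3]; print(cv2.projectPoints(X[None],np.zeros(3),np.zeros(3),c['mtx'],c['distortion'])[0].ravel().round(1))
E
```

```text
time: 16.12
ee_pos: [0.4395, -0.0545, 0.0752]
eef_rot: [-0.0, 1.0, 0.0, -0.0]
ft_force: [-0.7, -0.2, -0.9]
width: 0.0564
grip_force: 0.0
time: 17.12
ee_pos: [0.559, -0.1223, 0.194]
eef_rot: [0.0, 1.0, -0.0, -0.001]
ft_force: [-1.4, 0.3, -0.6]
width: 0.0608
grip_force: 0.0
time: 17.75
ee_pos: [0.6846, -0.1892, 0.1959]
eef_rot: [-0.0, 1.0, 0.001, 0.0]
ft_force: [-0.0, 0.6, -0.3]
width: 0.0606
grip_force: 0.0
[ 0.68470602 -0.18911487  0.19607923]
[316.3 194.3]
[315.4 195. ]
```

View pics/w3.png

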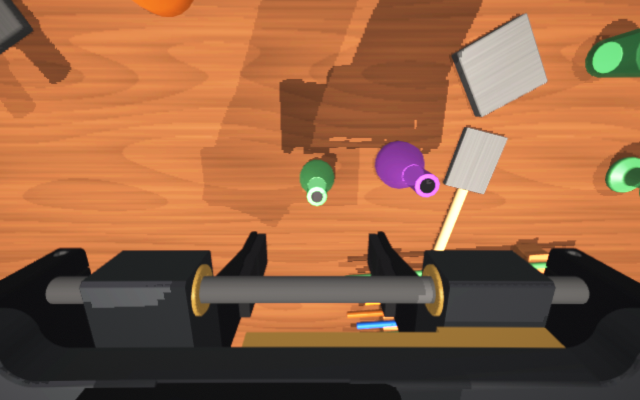

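The wrist view shows the vase_3 rim at (317,197) against the TCP axis at (316,194), so it is well aligned. Purple is clear of the fingers.

```bash
python3 -m pendant '[{"dp":[-0.005,0,0.35],"rotation":[0,0,0],"jaw":0.7},{"dp":[-0.005,0,0.65],"rotation":[0,0,0],"jaw":0.7},{"dp":[-0.005,0,0.85],"rotation":[0,0,0],"jaw":0.7},{"dp":[-0.005,0,0.975],"rotation":[0,0,0],"jaw":0.7},{"dp":[-0.005,0,0.975],"rotation":[0,0,0],"jaw":0.7}]' 12
python3 -m pendant '[{"dp":[0,0,0],"rotation":[0,0,0],"jaw":0.4},{"dp":[0,0,0],"rotation":[0,0,0],"jaw":0.33},{"dp":[0,0,0],"rotation":[0,0,0],"jaw":0.28},{"dp":[0,0,0],"rotation":[0,0,0],"jaw":0.2},{"dp":[0,0,0],"rotation":[0,0,0],"jaw":0.1},{"dp":[0,0,0],"rotation":[0,0,0],"jaw":0},{"dp":[0,0,0],"rotation":[0,0,0],"jaw":0},{"dp":[0,0,0],"rotation":[0,0,0],"jaw":0}]' 12
```

```text
time: 18.42
ee_pos: [0.6856, -0.1894, 0.0486]
eef_rot: [-0.0, 1.0, 0.0, -0.001]
ft_force: [-0.5, -0.3, -0.4]
width: 0.061
grip_force: 0.0
time: 19.42
ee_pos: [0.6863, -0.1901, 0.049]
eef_rot: [-0.0, 1.0, 0.0, 0.0]
ft_force: [0.3, 1.0, 0.6]
width: 0.0199
grip_force: 12.0
```

```bash
python3 -m pendant '[{"dp":[0,0,-0.05],"rotation":[0,0,0],"jaw":0},{"dp":[0,0,-0.3],"rotation":[0,0,0],"jaw":0},{"dp":[0,0,-0.55],"rotation":[0,0,0],"jaw":0},{"dp":[0,0,-0.8],"rotation":[0,0,0],"jaw":0},{"dp":[0.1,0,-0.8],"rotation":[0,0,0],"jaw":0},{"dp":[0.3,0,-0.8],"rotation":[0,0,0],"jaw":0},{"dp":[0.55,0,-0.8],"rotation":[0,0,0],"jaw":0},{"dp":[0.8,0,-0.8],"rotation":[0,0,0],"jaw":0}]'
python3 -m pendant '[{"dp":[0.1,0.2,0],"rotation":[0,0,0],"jaw":0},{"dp":[0.2,0.45,0],"rotation":[0,0,0],"jaw":0},{"dp":[0.3,0.7,0],"rotation":[0,0,0],"jaw":0},{"dp":[0.4,0.95,0],"rotation":[0,0,0],"jaw":0}]' | grep pos
python3 -m pendant '[{"dp":[0.2,0.25,0],"rotation":[0,0,0],"jaw":0},{"dp":[0.35,0.5,0],"rotation":[0,0,0],"jaw":0},{"dp":[0.45,0.7,0],"rotation":[0,0,0],"jaw":0},{"dp":[0.45,0.76,0],"rotation":[0,0,0],"jaw":0},{"dp":[0.45,0.76,0],"rotation":[0,0,0],"jaw":0}]'
```

```text
time: 20.42
ee_pos: [0.5651, -0.1903, 0.1693]
eef_rot: [0.0, 1.0, 0.0, 0.0]
ft_force: [-0.8, 0.6, -0.1]
width: 0.0196
grip_force: 12.0
ee_pos: [0.5057, -0.0467, 0.1695]
time: 21.55
ee_pos: [0.4392, 0.0661, 0.1693]
eef_rot: [-0.0, 1.0, 0.0, 0.0]
ft_force: [0.4, -1.0, 0.4]
width: 0.0198
grip_force: 12.0
```

```bash
python3 -m pendant '[{"dp":[0.01,0,0.25],"rotation":[0,0,0],"jaw":0},{"dp":[0.01,0,0.45],"rotation":[0,0,0],"jaw":0},{"dp":[0.01,0,0.6],"rotation":[0,0,0],"jaw":0},{"dp":[0.01,0,0.68],"rotation":[0,0,0],"jaw":0},{"dp":[0.01,0,0.715],"rotation":[0,0,0],"jaw":0},{"dp":[0.01,0,0.73],"rotation":[0,0,0],"jaw":0},{"dp":[0.01,0,0.737],"rotation":[0,0,0],"jaw":0},{"dp":[0.01,0,0.74],"rotation":[0,0,0],"jaw":0}]'
python3 -m pendant '[{"dp":[0,0,0.005],"rotation":[0,0,0],"jaw":0},{"dp":[0,0,0.005],"rotation":[0,0,0],"jaw":0}]' | grep -E 'pos|ft'
python3 - <<'E'
from h import *
cap('side','s3')
E
```

```text
time: 22.55
ee_pos: [0.4376, 0.0664, 0.0584]
eef_rot: [-0.0, 1.0, 0.0, 0.0]
ft_force: [-0.8, -0.5, -1.6]
width: 0.0198
grip_force: 12.0
ee_pos: [0.4373, 0.0663, 0.0573]
ft_force: [-0.4, 0.1, -0.7]
```

View pics/s3.png

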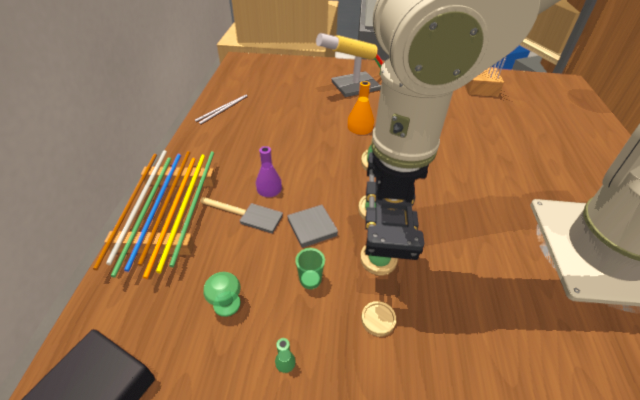

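The gripper hides most of it, but vase_3 sits over stand_3 at (380,258), and purple, toadstool and shot glass haven't moved. I go down until it touches.

```bash
python3 -m pendant '[{"dp":[0,0,0.004],"rotation":[0,0,0],"jaw":0},{"dp":[0,0,0.004],"rotation":[0,0,0],"jaw":0}]' | grep -E 'pos|ft'
```

```text
ee_pos: [0.4374, 0.0664, 0.0568]
ft_force: [-0.1, 0.9, 2.0]
```

```bash
python3 -m pendant '[{"dp":[0,0,0.001],"rotation":[0,0,0],"jaw":0},{"dp":[0,0,0.001],"rotation":[0,0,0],"jaw":0.26},{"dp":[0,0,0.001],"rotation":[0,0,0],"jaw":0.3},{"dp":[0,0,0.001],"rotation":[0,0,0],"jaw":0.4},{"dp":[0,0,0.001],"rotation":[0,0,0],"jaw":0.6},{"dp":[0,0,0.001],"rotation":[0,0,0],"jaw":0.7},{"dp":[0,0,0.001],"rotation":[0,0,0],"jaw":0.7}]'
python3 -m pendant '[{"dp":[0,0,-0.2],"rotation":[0,0,0],"jaw":0.7},{"dp":[0,0,-0.5],"rotation":[0,0,0],"jaw":0.7},{"dp":[0,0,-0.8],"rotation":[0,0,0],"jaw":0.7},{"dp":[0,0,-0.8],"rotation":[0,0,0],"jaw":0.7},{"dp":[-0.6,0.9,-0.8],"rotation":[0,0,0],"jaw":0.7},{"dp":[-0.6,0.9,-0.8],"rotation":[0,0,0],"jaw":0.7},{"dp":[-0.6,0.9,-0.8],"rotation":[0,0,0],"jaw":0.7},{"dp":[-0.6,0.9,-0.8],"rotation":[0,0,0],"jaw":0.7}]'
python3 -m pendant '[{"dp":[-0.305,0.42,0.1],"rotation":[0,0,0],"jaw":0.7},{"dp":[-0.305,0.42,0.1],"rotation":[0,0,0],"jaw":0.7},{"dp":[-0.305,0.42,0.1],"rotation":[0,0,0],"jaw":0.7},{"dp":[-0.305,0.42,0.1],"rotation":[0,0,0],"jaw":0.7}]'
python3 - <<'E'
from h import *
c=cap('wrist','w4'); p=r.read_state()['ee_pos'];print(p)
Ti=np.linalg.inv(c['T'])
for q in ([p[0],p[1],.066],[.5735,.2645,.066]):
    X=(Ti@[*q,1])[:3]; print(cv2.projectPoints(X[None],np.zeros(3),np.zeros(3),c['mtx'],c['distortion'])[0].ravel().round(1))
E
```

```text
time: 23.98
ee_pos: [0.4372, 0.0663, 0.0565]
eef_rot: [-0.0, 1.0, 0.0, -0.0]
ft_force: [-0.2, -0.4, -0.4]
width: 0.0563
grip_force: 0.0
time: 24.98
ee_pos: [0.5272, 0.2038, 0.1746]
eef_rot: [-0.002, 1.0, -0.001, -0.001]
ft_force: [-0.8, -1.3, -0.3]
width: 0.0611
grip_force: 0.0
time: 25.48
ee_pos: [0.5729, 0.2624, 0.1617]
eef_rot: [0.001, 1.0, -0.0, -0.0]
ft_force: [0.1, -0.5, 0.0]
width: 0.0608
grip_force: 0.0
[0.57293704 0.26257407 0.16201905]
[316.5 199.1]
[318.6 199.7]
```

View pics/w4.png

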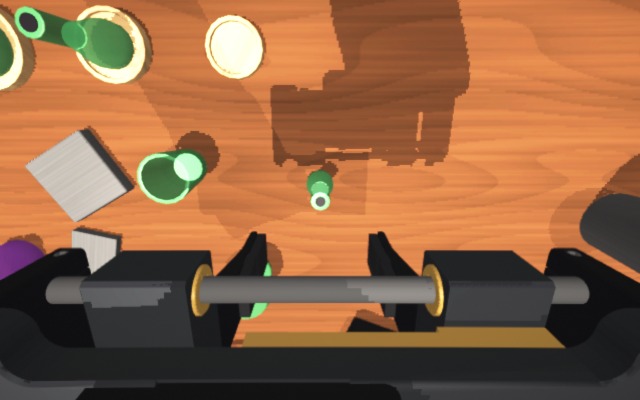

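The wrist view shows the vase_4 rim at (320,202) against the TCP axis at (316,199), so I shift about 3 mm in +y and 2 mm in +x. vase_3 stands in its stand at (110,45).

```bash
python3 -m pendant '[{"dp":[-0.013,0.02,0.3],"rotation":[0,0,0],"jaw":0.7},{"dp":[-0.013,0.02,0.55],"rotation":[0,0,0],"jaw":0.7},{"dp":[-0.013,0.02,0.75],"rotation":[0,0,0],"jaw":0.7},{"dp":[-0.013,0.02,0.87],"rotation":[0,0,0],"jaw":0.7},{"dp":[-0.013,0.02,0.87],"rotation":[0,0,0],"jaw":0.7}]' 10
python3 -m pendant '[{"dp":[0,0,0],"rotation":[0,0,0],"jaw":0.4},{"dp":[0,0,0],"rotation":[0,0,0],"jaw":0.33},{"dp":[0,0,0],"rotation":[0,0,0],"jaw":0.28},{"dp":[0,0,0],"rotation":[0,0,0],"jaw":0.2},{"dp":[0,0,0],"rotation":[0,0,0],"jaw":0.1},{"dp":[0,0,0],"rotation":[0,0,0],"jaw":0},{"dp":[0,0,0],"rotation":[0,0,0],"jaw":0},{"dp":[0,0,0],"rotation":[0,0,0],"jaw":0}]' 10
```

```text
time: 26.15
ee_pos: [0.5744, 0.2666, 0.0306]
eef_rot: [0.0, 1.0, -0.0, -0.001]
ft_force: [0.1, -0.2, 0.6]
width: 0.0608
grip_force: 0.0
time: 27.15
ee_pos: [0.5749, 0.2673, 0.031]
eef_rot: [-0.0, 1.0, 0.0, -0.0]
ft_force: [0.5, -0.1, -0.5]
width: 0.0178
grip_force: 10.0
```

```bash
python3 -m pendant '[{"dp":[0,0,-0.05],"rotation":[0,0,0],"jaw":0},{"dp":[0,0,-0.2],"rotation":[0,0,0],"jaw":0},{"dp":[0,0,-0.35],"rotation":[0,0,0],"jaw":0},{"dp":[0,0,-0.35],"rotation":[0,0,0],"jaw":0},{"dp":[0.2,-0.12,-0.35],"rotation":[0,0,0],"jaw":0},{"dp":[0.45,-0.28,-0.35],"rotation":[0,0,0],"jaw":0},{"dp":[0.7,-0.43,-0.35],"rotation":[0,0,0],"jaw":0},{"dp":[0.9,-0.557,-0.35],"rotation":[0,0,0],"jaw":0}]'
python3 -m pendant '[{"dp":[0,0,0],"rotation":[0,0,0],"jaw":0},{"dp":[0,0,0.12],"rotation":[0,0,0],"jaw":0},{"dp":[0,0,0.2],"rotation":[0,0,0],"jaw":0},{"dp":[0,0,0.25],"rotation":[0,0,0],"jaw":0},{"dp":[0,0,0.27],"rotation":[0,0,0],"jaw":0},{"dp":[0,0,0.28],"rotation":[0,0,0],"jaw":0},{"dp":[0,0,0.29],"rotation":[0,0,0],"jaw":0},{"dp":[0,0,0.29],"rotation":[0,0,0],"jaw":0}]'
python3 -m pendant '[{"dp":[0,0,0.006],"rotation":[0,0,0],"jaw":0},{"dp":[0,0,0.006],"rotation":[0,0,0],"jaw":0}]' | grep -E 'pos|ft'
```

```text
time: 28.15
ee_pos: [0.4381, 0.1827, 0.0827]
eef_rot: [-0.0, 1.0, -0.0, -0.001]
ft_force: [0.3, 0.6, 0.2]
width: 0.0177
grip_force: 10.0
time: 29.15
ee_pos: [0.44, 0.1838, 0.0401]
eef_rot: [-0.0, 1.0, 0.0, 0.0]
ft_force: [0.0, -0.7, -0.4]
width: 0.0176
grip_force: 10.0
ee_pos: [0.4399, 0.1838, 0.0391]
ft_force: [0.3, 0.2, -0.4]
```

```bash
python3 -m pendant '[{"dp":[0,0,0.004],"rotation":[0,0,0],"jaw":0},{"dp":[0,0,0.004],"rotation":[0,0,0],"jaw":0}]' | grep -E 'pos|ft'
```

```text
ee_pos: [0.4401, 0.1839, 0.0388]
ft_force: [-2.0, -0.4, 4.2]
```

Contact. I release, rise and move off to the left for a final check.

```bash
python3 -m pendant '[{"dp":[0,0,-0.002],"rotation":[0,0,0],"jaw":0},{"dp":[0,0,-0.002],"rotation":[0,0,0],"jaw":0.24},{"dp":[0,0,-0.002],"rotation":[0,0,0],"jaw":0.28},{"dp":[0,0,-0.002],"rotation":[0,0,0],"jaw":0.4},{"dp":[0,0,-0.002],"rotation":[0,0,0],"jaw":0.6},{"dp":[0,0,-0.002],"rotation":[0,0,0],"jaw":0.7},{"dp":[0,0,-0.002],"rotation":[0,0,0],"jaw":0.7}]'
python3 -m pendant '[{"dp":[0,0,-0.2],"rotation":[0,0,0],"jaw":0.7},{"dp":[0,0,-0.5],"rotation":[0,0,0],"jaw":0.7},{"dp":[0,0,-0.8],"rotation":[0,0,0],"jaw":0.7},{"dp":[0,0,-1],"rotation":[0,0,0],"jaw":0.7},{"dp":[0,0.9,-1],"rotation":[0,0,0],"jaw":0.7},{"dp":[0,0.9,-1],"rotation":[0,0,0],"jaw":0.7},{"dp":[0,0.9,-1],"rotation":[0,0,0],"jaw":0.7},{"dp":[0,0.9,-1],"rotation":[0,0,0],"jaw":0.7}]'
python3 -m pendant '[{"dp":[0.8,1,0],"rotation":[0,0,0],"jaw":0.7},{"dp":[0.8,1,0],"rotation":[0,0,0],"jaw":0.7},{"dp":[0.8,1,0],"rotation":[0,0,0],"jaw":0.7},{"dp":[0.8,1,0],"rotation":[0,0,0],"jaw":0.7},{"dp":[0.8,1,0],"rotation":[0,0,0],"jaw":0.7},{"dp":[0.8,1,0],"rotation":[0,0,0],"jaw":0.7}]'
python3 - <<'E'
from h import *
a=cap('side','sf')['image'];b=cap('top','tf')['image']
im=np.vstack([cv2.resize(a[90:370,180:480],(600,300)),cv2.resize(b[100:300,140:540],(600,300))])
cv2.imwrite('pics/fin.png',im[:,:,::-1])
E
```

```text
time: 30.52
ee_pos: [0.4399, 0.1837, 0.0388]
eef_rot: [-0.0, 1.0, 0.0, 0.0]
ft_force: [-0.4, -1.2, 0.1]
width: 0.0556
grip_force: 0.0
time: 31.52
ee_pos: [0.4398, 0.3188, 0.1884]
eef_rot: [-0.001, 1.0, -0.0, -0.0]
ft_force: [-0.6, -1.7, -0.2]
width: 0.0611
grip_force: 0.0
time: 32.28
ee_pos: [0.3218, 0.4669, 0.189]
eef_rot: [0.002, 1.0, -0.0, 0.0]
ft_force: [0.0, -0.2, 0.6]
width: 0.0609
grip_force: 0.0
```

View pics/fin.png

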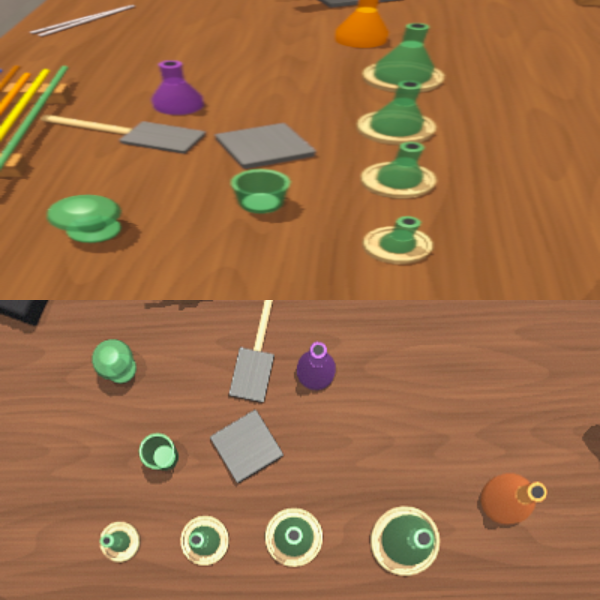

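All four vases stand inside their rims (top half of the crop at (120,541), (205,540), (294,537), (406,540)), and the other pieces are where they were.

```bash
python3 -c "from bench import r; print(r.close_job())"
```

```text
the job is handed in; nothing more can be done
None
```

All four vases stand upright on the stands of their size, nothing else was moved, and the job was handed in at about 32 s.

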